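# Couple the blow-off nozzle to the bench air outlet

## Robot

A 6-joint arm with a two-finger parallel gripper is mounted at the origin on the work surface. World frame = base frame: x ahead of the robot, y to its left, z up, the work surface at z = 0. Lengths are in mm, angles in rad, forces in N, time in s.
With the tool pointing down it reaches from about 225 to 725 mm from the base axis. Payload 3.1 kg.
Tool frame: the origin (TCP) lies between the finger pads; the fingertips stand r.finger_overhang ahead of it and the grasp point (between the pads) lies 11 mm behind it (r.finger_overhang is the distance from the TCP to the fingertips, in mm); z points along the fingers, y is the line along which they close (so a half turn about z gives the same grasp; the last joint's range is limited). The gripper opens to 85 mm and grips with 20 to 120 N. Pads are 22 mm wide; open, the fingers measure 114 mm over their backs; the gripper's body (76 mm by 85 mm) begins 54 mm behind the grasp point. The pads swing forward as they close: fully open they stand 13 mm farther back than shut.
Start: joints at [-1.449, 0.048, 0.099, 1.622, 0, 1.443], TCP at [129.77, -508.701, 239.312] pointing down, gripper open.
Joint ranges: [-2.91, 2.91], [-0.99, 1.94], [-1.21, 1.42], [-2.12, 2.29], [-1.49, 1.47], [-3.14, 3.14]. Speed limits (rad/s): [2.79, 2.79, 3.14, 3.14, 3.14, 3.14].

## Interface

Orientations are given as a unit quaternion [x, y, z, w].
In Python, from rig import monitor, viewer, r, finder gives the robot as it stands. The module is installed in compiled form; this text tells all that it offers.
- The arm moves only by the shell command python3 -m jog 'ROWS' [FORCE]. ROWS is text: rows parted by semicolons, each of 7 numbers parted by spaces: the shift along the tool's x, y, z in m, then the turn, a rotation vector about the tool's x, y, z in degrees, then the closure, from 0 (fully open) to 1 (shut). In form: dx dy dz wx wy wz claw; .... A call has 1 to 12 rows; each row is the pose to reach, as a shift and turn from the pose commanded when the call began, along the tool's axes at that moment; what a row does not reach only later rows make up. A row lasts 1/12 s, in which the tool goes at most 41.7 mm and 7.16 degrees, less where a joint would pass 70% of its speed; a pose out of reach is approached as far as the arm can. A call with a gripper value outside its range is refused whole. The fingers move at their own pace and stop on an object; FORCE is the grip in N (left out, the last holds). Time passes only in rows, so rows that repeat a pose let the fingers close. It gives the time, the measured TCP pose, the force, the opening and the grip force at its end, in the units of the state.
- monitor.read_state(): the state, without advancing time (a new reading comes with each control period).
- viewer.grab_frame(name): name is "scene" or "top"; returns a dict with "img" (420x560x3 uint8, red, green, blue), "range_z" (420x560 float32, mm along the optical axis (not along the pixel's ray), 0 where there is no reading), "fx", "fy", "cx", "cy" (pixels), "dist" ([k1, k2, p1, p2, k3] as OpenCV has them; the pictures are not rectified), "cam_to_world" (4x4, takes a point from camera to world coordinates). Camera axes: x right, y down, z forward; pixel columns grow to the right and rows downward; lengths in mm; the calibration is good to about 2 mm. A picture is of the moment at which its call begins.
- r.finish_job(): hands the job in; it is judged then, once.
Trained networks look in the newest picture that a camera, given by its name, has taken for a name from the list of things; names that differ only in an ending like _2 or _b are one class to them, and where a whole thing is asked for, a point or a joint stands for the part that bears it (a point fixed in the world has none). Each returns a list of dicts, best first, with "confidence" (0 to 1); they miss things now and then, are a little off and sometimes report something else, mostly with a low value. They report only what shows in the picture. A call takes as long as a camera call.
- finder.recognise(query, camera): "location" ([column, row] in pixels, amid what is visible of it).
The state is a dict: "time": time; "joint_positions": joint angles; "qvel": joint speeds; "tau": joint torques, N m; "tcp_pos": TCP position; "orientation": TCP orientation; "ft_force": force on the tool from outside, world axes, zero at the start; "wrist_torque": the same for the moment, N m; "opening": opening from 0.0 (shut) to 1.0 (fully open); "grip_force": force on a finger pad.
Only numpy, scipy, OpenCV 4.12 (cv2) and the standard library are available. Lean on these libraries where they do the work, as an engineer would, in place of code of your own. Each camera call takes 0.05 s, during which the arm holds its last target. There are 200 camera calls.

## Task

Fit the blue blow-off nozzle to the bench air coupler: pull the coupler's sleeve down until it stays back by itself and let go of it, then put the nozzle's plug in, turn it until its two keys drop into the slots, and push it fully home so that the sleeve springs up and locks it. Leave the nozzle standing there, let go, and leave the other things on the bench alone.

Things in the scene. Friction and masses are not known exactly. Their poses are not given: they have to be found in the camera images.
- coupler: Upright air coupler fixed to the bench: grey block 90 x 90 x 42 mm with a brass pipe stub on its +x side, above it a steel neck with a green band, then the sleeve. Origin: centre of the block's underside, on the coupler's axis; z up along the axis. It stands left or right, its yaw within 0.7 rad of the world's.
- mouth (a point): Centre of the mouth, on the axis at the top face of the brass key ring, 115 mm above the bench; axes as the coupler's. Ring: bore 26 mm, outside 42 mm, two slots facing each other, 13.5 mm wide running outward from the bore. The line through the slots lies within 1.0 rad of the coupler's y axis, either side; it differs each time and is not measured: find it by touch or by eye.
- bore (a point): Point on the axis 21 mm below the mouth, where two steel dogs bar the bore while the sleeve is forward. Pulling the sleeve back draws them aside, a black spring ejector pops up to 19 mm below the mouth and the sleeve stays back. The plug pushes the ejector down (3 to 8 N); in its last 2.5 mm of travel the dogs snap into the plug's groove and the sleeve springs up by itself.
- sleeve_top (a point): Centre of the sleeve's upper rim, on the axis. The sleeve is a ribbed aluminium tube, outside 56 mm, inside 48 mm, 51 mm tall; forward, its rim stands 6 mm above the mouth; nothing is in the way of gripping it from above.
- sleeve (a joint): Travel of the sleeve in m: 0 = forward (up), 0.016 = pulled fully down to its stop. The spring resists with 4 N at 0 and 10 N at 0.016. Pulled beyond about 0.014 and let go, it stays back at about 0.0115.
- plug: Blow-off nozzle, upright, 118 mm long, 0.2 to 0.45 kg. Origin: centre of the underside of its round steel flange (44 mm across, 6 mm thick), z up along its axis. Above it a blue square body 34 x 34 mm, 6 to 56 mm above the origin, sides along the nozzle's x and y, white stripe on the +y and -y sides; then a yellow cone up to 80 mm. Fully home the origin is 0 to 2.5 mm above the mouth.
- keys (a point): On the nozzle's axis, 15 mm below its origin, level with the lower ends of its two brass keys. They are 9 mm wide, stand out along the nozzle's +y and -y to 17 mm from the axis, and reach up to the flange. They land on the key ring at 15 mm from home and drop into the slots when within about 0.12 rad of them (either key in either slot).
- nose_tip (a point): Lower end of the plug nose, 38 mm below the nozzle's origin. The nose is 24 mm thick, its last 3 mm tapered to 18 mm, with a groove 15.6 mm thick from 19 to 29.5 mm below the origin. Once locked the nozzle can rise only 2.5 mm. If it is lifted again after the keys have dropped, the sleeve may spring forward: pull it back anew.
- holder: Wooden block 90 x 90 x 52 mm fixed to the bench with a square hole in its top, 37 mm wide and 44 mm deep; the nozzle stands in it with its flange on the top, 52 mm above the bench. Origin: centre of the underside.
- glue: Yellow glue bottle with a tall cone, 72 mm across, 190 mm tall, standing. Origin: centre of its underside. Leave alone.
- mug: Dark red cup, 76 mm across, 110 mm tall, standing. Origin: centre of its underside. Leave alone.
- tin: Dark round wax tin, 90 mm across, 28 mm tall. Origin: centre of its underside. Leave alone.
- driver: Screwdriver with a blue handle lying on the bench, about 200 mm long, origin near its middle, x along it towards the tip. Leave alone.

How it is judged:
By the outcome, as a careful person would: the job done as asked, in the order asked, and still so for the second after the job is handed in, with the robot touching nothing.
It also fails if it takes over 72 s, if anything falls off the work surface, if the arm or the gripper's body presses on something with over 40 N, if the wrist force passes 120 N, or if a joint passes its speed limit or range.

## Working session

There is one attempt and no reset: what is moved stays moved. The work goes in short steps, Python scripts to look and compute and a shell command to move; the robot and the scene stay as the last step left them, time stands still between calls to the robot, and variables do not carry over. Pictures are saved under pics/ and viewed, at most 10 in all, crops included, and the job is handed in when it is done.

```bash
mkdir -p pics
cat > h.py <<'E'
import numpy as np, cv2
from rig import monitor, viewer, r, finder
from scipy.spatial.transform import Rotation as R
def cloud(f):
    K=np.array([[f['fx'],0,f['cx']],[0,f['fy'],f['cy']],[0,0,1]]);d=np.array(f['dist'],float)
    h,w=f['range_z'].shape
    u,v=np.meshgrid(np.arange(w),np.arange(h))
    p=cv2.undistortPoints(np.stack([u,v],-1).reshape(-1,1,2).astype(np.float64),K,d).reshape(h,w,2)
    z=f['range_z'][...,None].astype(float)
    P=np.concatenate([p*z,z],-1); T=np.array(f['cam_to_world'])
    return P@T[:3,:3].T+T[:3,3]
E
python3 - <<'E'
from h import *
s=monitor.read_state();print(s, r.finger_overhang)
ims=[]
for n in("scene","top"):
    f=viewer.grab_frame(n);np.savez(n+'0.npz',**f);cv2.imwrite(f'pics/{n}0.png',f['img'][...,::-1])
    C=cloud(f);print(n,np.round(f['cam_to_world'],2).tolist())
    for q in("coupler","sleeve_top","mouth","plug","holder","glue","mug","tin","driver"):
        for o in finder.recognise(q,n)[:2]:
            c,w=o['location'];print(q,round(o['confidence'],2),np.round([c,w]),np.round(C[int(w),int(c)]))
E
```

```text
{'time': 0.0, 'joint_positions': array([-1.44879646e+00,  4.86881461e-02,  9.75303872e-02,  1.62199897e+00,
        2.78721263e-05,  1.44301493e+00]), 'qvel': array([ 0.00148334,  0.00018165, -0.00040531,  0.00021086, -0.0006697 ,
       -0.00184858]), 'tau': array([ 2.40441629e-06, -3.38780916e+01,  3.20014930e+01,  2.02708610e-02,
       -1.01769715e-04, -1.45262234e-06]), 'tcp_pos': array([ 129.70593087, -508.09030553,  238.11589551]), 'orientation': array([ 9.92210608e-01,  1.24566113e-01,  1.73476789e-05, -1.18015605e-03]), 'ft_force': array([-0.59670171,  0.29028264,  0.32221016]), 'wrist_torque': array([-0.01401614,  0.03854438, -0.03090819]), 'grip_force': 0.0, 'opening': 1.0007707110838369} 8.0
scene [[0.19, 0.77, -0.62, 1195.26], [0.98, -0.15, 0.11, -99.73], [-0.01, -0.62, -0.78, 881.94], [0.0, 0.0, 0.0, 1.0]]
coupler 0.66 [312. 182.] [476. 114.  63.]
sleeve_top 0.9 [314. 171.] [485. 112. 116.]
sleeve_top 0.53 [304. 275.] [735.  33.  25.]
plug 0.72 [216. 206.] [ 546. -154.  111.]
holder 0.98 [222. 224.] [ 561. -150.   54.]
glue 0.97 [395. 197.] [589. 311.  87.]
glue 0.48 [216. 204.] [ 542. -156.  111.]
mug 0.96 [395. 152.] [448. 357. 110.]
tin 0.68 [140. 216.] [ 469. -374.   28.]
tin 0.46 [215. 208.] [ 547. -157.  105.]
driver 0.55 [302. 274.] [732.  26.  23.]
top [[0.03, -1.0, 0.08, 491.69], [-1.0, -0.03, -0.01, 0.65], [0.01, -0.08, -1.0, 1155.01], [0.0, 0.0, 0.0, 1.0]]
coupler 0.89 [236. 251.] [461. 106. 111.]
sleeve_top 0.53 [221. 254.] [450. 145. 120.]
mouth 0.87 [238. 252.] [459. 101. 114.]
plug 0.79 [335. 227.] [ 527. -142.  115.]
holder 0.76 [327. 229.] [ 523. -129.   53.]
glue 0.56 [161. 208.] [563. 305. 102.]
glue 0.2 [338. 231.] [ 520. -148.  124.]
mug 0.82 [130. 259.] [423. 415.   2.]
tin 0.76 [412. 259.] [ 448. -372.   29.]
driver 0.65 [265. 163.] [704.  46.  23.]
```

Run:
```python
from h import *
F={n:dict(np.load(n+'0.npz')) for n in("scene","top")}
t=F['top']['img'];s=F['scene']['img']
a=cv2.resize(t[215:290,205:280],(400,400),interpolation=cv2.INTER_CUBIC)
b=cv2.resize(t[190:265,290:365],(400,400),interpolation=cv2.INTER_CUBIC)
cv2.imwrite('pics/c1.png',np.hstack([a,b])[...,::-1])
cv2.imwrite('pics/c2.png',cv2.resize(s[100:310,90:430],None,fx=2.3,fy=2.3,interpolation=cv2.INTER_CUBIC)[...,::-1])
for n in F:
    C=cloud(F[n]);im=F[n]['img'].astype(int);X,Y,Z=C[...,0],C[...,1],C[...,2]; v=F[n]['range_z']>0
    def box(x,y,z0,z1,rad):return v&(np.hypot(X-x,Y-y)<rad)&(Z>z0)&(Z<z1)
    for nm,x,y,zs in(("rim",465,105,[(117,126),(110,117),(36,46)]),("plug",527,-148,[(100,140),(60,105),(48,58)])):
        for z0,z1 in zs:
            m=box(x,y,z0,z1,60)
            if m.sum()<8: print(n,nm,z0,m.sum());continue
            P=C[m];rc=cv2.minAreaRect(P[:,:2].astype(np.float32))
            print(n,nm,(z0,z1),m.sum(),'med',np.round(np.median(P,0),1),'rect',np.round(rc[0],1),np.round(rc[1],1),round(rc[2],1))
    hsvb=(im[...,2]>im[...,0]+40)&v&(np.hypot(X-527,Y+148)<60)
    print('blue',hsvb.sum(),np.round(np.percentile(C[hsvb],[3,50,97],axis=0),1).tolist())
```

```text
scene rim (117, 126) 125 med [461.5 117.  120.5] rect [455.7 118.7] [54.  54.3] 57.1
scene rim (110, 117) 111 med [448.1 117.7 114. ] rect [456.7 118.2] [50.7 56.8] 56.6
scene rim (36, 46) 444 med [474.6 108.4  42.9] rect [465.4 112.6] [93.6 88.2] 67.7
scene plug (100, 140) 174 med [ 534.8 -153.6  110.8] rect [ 528.6 -153.7] [35.6 34.8] 15.8
scene plug (60, 105) 162 med [ 543.6 -152.8   82.8] rect [ 533.1 -153.7] [32.3 40.5] 5.1
scene plug (48, 58) 648 med [ 542.9 -150.4   53.4] rect [ 528.1 -154.1] [92.  90.8] 9.9
blue 47 [[516.2, -171.8, 105.3], [539.6, -157.0, 108.8], [546.6, -137.9, 111.1]]
top rim (117, 126) 117 med [451.8 120.7 120.9] rect [452.4 118.6] [52.8 53.2] 1.4
top rim (110, 117) 78 med [457.9 117.4 114.9] rect [456.4 116.7] [51.4 46.2] 72.3
top rim (36, 46) 550 med [465.3 106.   42. ] rect [454.2 119.1] [90.1 86.6] 60.0
top plug (100, 140) 176 med [ 524.9 -150.4  110.1] rect [ 525.8 -152.4] [33.6 34. ] 15.6
top plug (60, 105) 45 med [ 520.7 -138.    88.1] rect [ 521.1 -147.9] [43.6 30.7] 49.8
top plug (48, 58) 857 med [ 526.  -149.3   52.4] rect [ 526.1 -152.7] [89.9 90.7] 9.5
blue 5 [[514.4, -144.5, 106.3], [532.6, -137.6, 109.8], [535.1, -137.1, 110.2]]
```

View pics/c1.png

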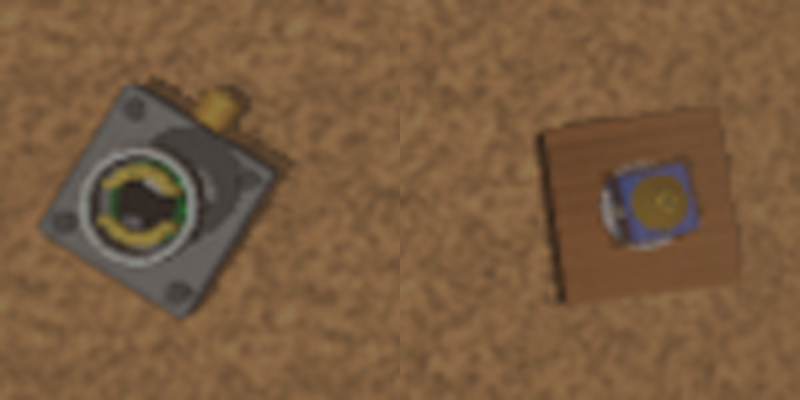

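View pics/c2.png

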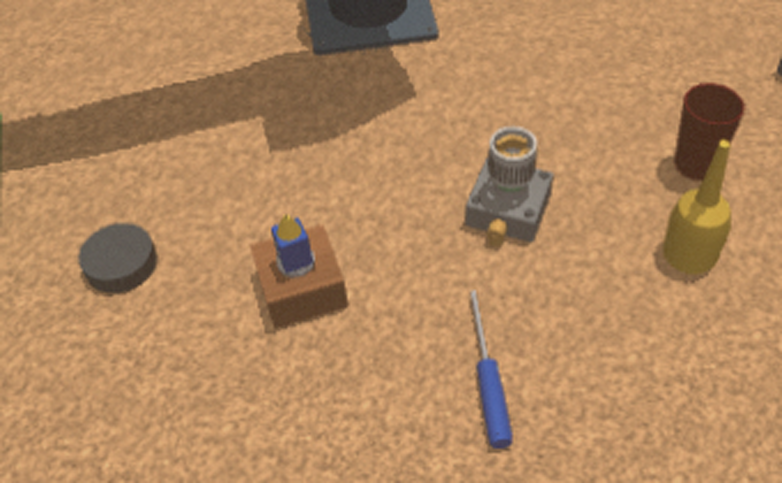

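Run:
```python
from h import *
F={n:dict(np.load(n+'0.npz')) for n in("scene","top")}
o=[]
for n,(cu,cv),(pu,pv) in(("scene",(313,163),(217,207)),("top",(231,252),(337,228))):
    im=F[n]['img']
    for u,v in((cu,cv),(pu,pv)):
        o.append(cv2.resize(im[v-17:v+17,u-17:u+17],(300,300),interpolation=cv2.INTER_CUBIC))
cv2.imwrite('pics/c3.png',np.vstack([np.hstack(o[:2]),np.hstack(o[2:])])[...,::-1])
f=F['top'];K=np.array([[f['fx'],0,f['cx']],[0,f['fy'],f['cy']],[0,0,1]])
for n,c in(("scene",(455.7,118.7)),("top",(452.4,118.6))):
    f=F[n];K=np.array([[f['fx'],0,f['cx']],[0,f['fy'],f['cy']],[0,0,1]]);T=np.linalg.inv(f['cam_to_world'])
    hsv=cv2.cvtColor(f['img'],cv2.COLOR_RGB2HSV)
    # polar sample on ring plane z=115
    th=np.radians(np.arange(0,360,10));row=[]
    S=0
    for rad in(14.5,16,17.5):
        P=np.stack([c[0]+rad*np.cos(th),c[1]+rad*np.sin(th),0*th+115],-1)
        q=cv2.projectPoints(P,cv2.Rodrigues(T[:3,:3])[0],T[:3,3],K,np.array(f['dist'],float))[0].reshape(-1,2).astype(np.float32)
        smp=cv2.remap(f['img'].astype(np.float32),q[:,0].copy(),q[:,1].copy(),cv2.INTER_LINEAR).reshape(-1,3)
        S=S+(smp[:,0]-smp[:,2])
    S=S/3
    print(n,np.round(S).astype(int).tolist())
    print('brass axis',np.degrees(np.angle((S*np.exp(2j*th)).sum()))/2)
```

```text
scene [73, 77, 92, 91, 96, 89, 82, 65, 48, 45, 55, 80, 92, 93, 96, 92, 92, 95, 100, 99, 103, 106, 95, 88, 82, 69, 64, 67, 77, 80, 86, 87, 91, 76, 65, 70]
brass axis 2.4416137360580286
top [71, 67, 69, 73, 67, 59, 31, 7, 8, 8, 23, 57, 68, 74, 76, 71, 73, 73, 70, 72, 74, 74, 70, 67, 64, 30, 8, 11, 10, 33, 65, 68, 73, 72, 67, 67]
brass axis -5.545239153524883
```

View pics/c3.png

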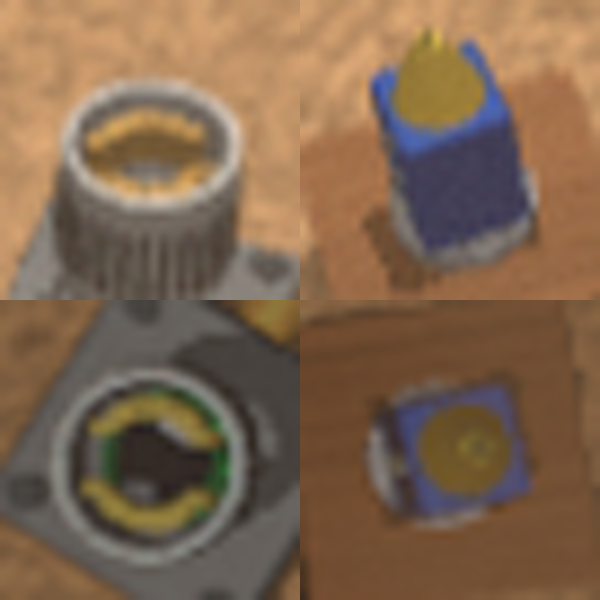

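The pictures show the coupler with its ring slots nearly along world y (gaps at about (115,465) and (215,465) in the lower-left tile). The nozzle stands in the holder, turned about 14°. Its stripe is on the left (+y) face, near (390,465) in the lower-right tile.

```bash
cat >> h.py <<'E'
def rel(x,y,z,yaw,tilt=False):
    """tool-frame shift (m) and turn (deg) to a tool-down pose with tool x at world yaw (deg)"""
    s=monitor.read_state();q=R.from_quat(s['orientation']);a=np.radians(yaw)
    T=R.from_matrix(np.array([[np.cos(a),np.sin(a),0],[np.sin(a),-np.cos(a),0],[0,0,-1]]))
    d=q.inv().apply(np.array([x,y,z])-s['tcp_pos'])/1000
    X=q.as_matrix()[:,0]
    print('d',np.round(d,4),'turn',np.round(np.degrees((q.inv()*T).as_rotvec()),2),'yaw now',round(np.degrees(np.arctan2(X[1],X[0])),2),'t',round(s['time'],2),np.round(s['tcp_pos'],1),'F',np.round(s['ft_force'],1),'q',np.round(s['joint_positions'],2),'grip',s['opening'],s['grip_force'])
E
python3 -c "
from h import *
rel(454,118.7,170,100);rel(454,118.7,170,144)"
```

```text
d [ 0.4693 -0.5278  0.0693] turn [  0.     0.   -85.69] yaw now 14.31 t 1.0 [ 129.8 -508.7  239.3] F [-0.1  0.1 -0.5] q [-1.45  0.05  0.1   1.62 -0.    1.44] grip 0.9977725231002756 0.0
d [ 0.4693 -0.5278  0.0693] turn [  -0.      0.   -129.69] yaw now 14.31 t 1.0 [ 129.8 -508.7  239.3] F [-0.1  0.1 -0.5] q [-1.45  0.05  0.1   1.62 -0.    1.44] grip 0.9977725231002756 0.0
```

```bash
python3 -m jog '0.469 -0.528 0.05 0 0 -85 0;0.469 -0.528 0.05 0 0 -85 0;0.469 -0.528 0.05 0 0 -85 0;0.469 -0.528 0.05 0 0 -85 0;0.469 -0.528 0.05 0 0 -85 0;0.469 -0.528 0.05 0 0 -85 0;0.469 -0.528 0.05 0 0 -85 0;0.469 -0.528 0.05 0 0 -85 0;0.469 -0.528 0.05 0 0 -85 0;0.469 -0.528 0.05 0 0 -85 0;0.469 -0.528 0.05 0 0 -85 0;0.469 -0.528 0.05 0 0 -85 0' 60; python3 -c "
from h import *
rel(454,118.7,170,144)"
```

```text
time: 2.0
tcp_pos: [359.1, -63.6, 204.3]
orientation: [0.645, 0.764, 0.0, 0.001]
ft_force: [0.7, -1.1, 1.3]
opening: 0.997
grip_force: 0.0
d [0.1639 0.124  0.0343] turn [  0.06   0.09 -44.36] yaw now 99.64 t 2.0 [359.1 -63.6 204.3] F [ 0.7 -1.1  1.3] q [-0.36 -0.38 -0.35  1.61 -0.    1.04] grip 0.9974376751199454 0.0
```

```bash
python3 -m jog '0.164 0.124 0.034 0 0 -44 0;0.164 0.124 0.034 0 0 -44 0;0.164 0.124 0.034 0 0 -44 0;0.164 0.124 0.034 0 0 -44 0;0.164 0.124 0.034 0 0 -44 0;0.164 0.124 0.034 0 0 -44 0;0.164 0.124 0.034 0 0 -44 0;0.164 0.124 0.034 0 0 -44 0;0.164 0.124 0.034 0 0 -44 0;0.164 0.124 0.034 0 0 -44 0'; python3 -c "
from h import *
rel(454,118.7,89,144)"
```

```text
time: 2.83
tcp_pos: [454.4, 115.4, 170.7]
orientation: [0.316, 0.949, 0.0, 0.001]
ft_force: [-0.6, 0.3, 0.1]
opening: 1.001
grip_force: 0.0
d [0.0024 0.0024 0.0817] turn [ 0.04  0.06 -0.9 ] yaw now 143.1 t 2.83 [454.4 115.4 170.7] F [-0.6  0.3  0.1] q [ 0.11 -0.1  -0.19  1.49 -0.    0.75] grip 1.0009865591569296 0.0
```

```bash
python3 -m jog '0.002 0.002 0.04 0 0 -1 0;0.002 0.002 0.075 0 0 -1 0;0.002 0.002 0.082 0 0 -1 0;0.002 0.002 0.082 0 0 -1 0.2;0.002 0.002 0.082 0 0 -1 0.2;0.002 0.002 0.082 0 0 -1 0.2;0.002 0.002 0.082 0 0 -1 0.2;0.002 0.002 0.082 0 0 -1 0.2' 60; python3 -c "
from h import *
rel(454,118.7,89,144)"
```

```text
time: 3.5
tcp_pos: [455.7, 119.3, 90.4]
orientation: [0.307, 0.952, 0.001, 0.002]
ft_force: [-0.7, 0.1, -0.5]
opening: 0.802
grip_force: 0.0
d [ 0.0011 -0.0015  0.0014] turn [0.17 0.18 0.29] yaw now 144.29 t 3.5 [455.7 119.3  90.4] F [-0.7  0.1 -0.5] q [ 0.11 -0.08 -0.32  1.32  0.    0.74] grip 0.8018599967682714 0.0
```

```bash
python3 -m jog '0 0 0 0 0 0 0.4;0 0 0 0 0 0 0.4;0 0 0 0 0 0 0.4;0 0 0 0 0 0 0.4;0 0 0 0 0 0 0.4' 50; python3 -c "
from h import *
rel(454,118.7,89,144)"
```

```text
time: 3.92
tcp_pos: [454.3, 118.0, 89.3]
orientation: [0.307, 0.952, -0.001, 0.001]
ft_force: [-2.1, -4.6, 5.4]
opening: 0.65
grip_force: 51.9
d [0.0007 0.0004 0.0003] turn [-0.1   0.15  0.25] yaw now 144.25 t 3.92 [454.3 118.   89.3] F [-2.1 -4.6  5.4] q [ 0.11 -0.08 -0.32  1.32 -0.    0.74] grip 0.6497190305717531 51.86125036329031
```

```bash
python3 -m jog '0 0 0.004 0 0 0 0.6;0 0 0.008 0 0 0 0.6;0 0 0.012 0 0 0 0.6;0 0 0.016 0 0 0 0.6;0 0 0.018 0 0 0 0.6;0 0 0.018 0 0 0 0.6;0 0 0.018 0 0 0 0.6' 70; python3 -c "
from h import *
rel(454,118.7,89,144)"
```

```text
time: 4.5
tcp_pos: [454.4, 118.0, 74.9]
orientation: [0.307, 0.952, -0.001, 0.002]
ft_force: [-9.4, -5.6, 20.4]
opening: 0.648
grip_force: 73.7
d [ 0.0007  0.0003 -0.0141] turn [-0.07  0.21  0.25] yaw now 144.25 t 4.5 [454.4 118.   74.9] F [-9.4 -5.6 20.4] q [ 0.11 -0.07 -0.35  1.29 -0.    0.74] grip 0.6480063324658245 73.65295512601733
```

```bash
python3 -m jog '0 0 0.002 0 0 0 0.6;0 0 0.004 0 0 0 0.6;0 0 0.004 0 0 0 0.6;0 0 0.004 0 0 0 0.6'; python3 -c "
from h import *
rel(454,118.7,89,144)"
```

```text
time: 4.83
tcp_pos: [454.6, 118.0, 74.7]
orientation: [0.307, 0.952, -0.001, 0.002]
ft_force: [-16.9, -6.1, 38.6]
opening: 0.642
grip_force: 75.2
d [ 0.0008  0.0003 -0.0143] turn [-0.05  0.28  0.26] yaw now 144.26 t 4.83 [454.6 118.   74.7] F [-16.9  -6.1  38.6] q [ 0.11 -0.07 -0.35  1.29 -0.    0.74] grip 0.6424739239524607 75.20193027332425
```

```bash
python3 -m jog '0 0 -0.003 0 0 0 0.6;0 0 -0.006 0 0 0 0.6;0 0 -0.006 0 0 0 0.1;0 0 -0.006 0 0 0 0;0 0 -0.006 0 0 0 0;0 0 -0.006 0 0 0 0;0 0 -0.03 0 0 0 0;0 0 -0.07 0 0 0 0;0 0 -0.1 0 0 0 0;0 0 -0.1 0 0 0 0'
python3 - <<'E'
from h import *
f=viewer.grab_frame('scene')
C=cloud(f);X,Y,Z=C[...,0],C[...,1],C[...,2]
d=np.hypot(X-456,Y-119);m=(f['range_z']>0)&(d<29)&(d>22)
z=Z[m];print(np.histogram(z[z>95],bins=np.arange(95,150,3)))
cv2.imwrite('pics/s1.png',cv2.resize(f['img'][120:220,180:380],None,fx=4,fy=4,interpolation=cv2.INTER_CUBIC)[...,::-1])
rel(527,-153,210,-165.7)
E
```

```text
time: 5.67
tcp_pos: [457.8, 119.9, 172.6]
orientation: [0.306, 0.952, 0.003, 0.005]
ft_force: [1.9, 0.3, 0.7]
opening: 0.998
grip_force: 0.0
(array([19, 19, 17, 14, 24, 52,  8,  0,  0,  0,  0,  0,  0,  0,  0,  0,  0,
        0]), array([ 95,  98, 101, 104, 107, 110, 113, 116, 119, 122, 125, 128, 131,
       134, 137, 140, 143, 146, 149]))
d [-0.2164 -0.1804 -0.04  ] turn [  0.16   0.44 -49.97] yaw now 144.33 t 5.72 [456.7 119.7 169.8] F [-0.5 -0.2 -0.2] q [ 0.11 -0.1  -0.19  1.48  0.    0.74] grip 1.0028703279348892 0.0
```

View pics/s1.png

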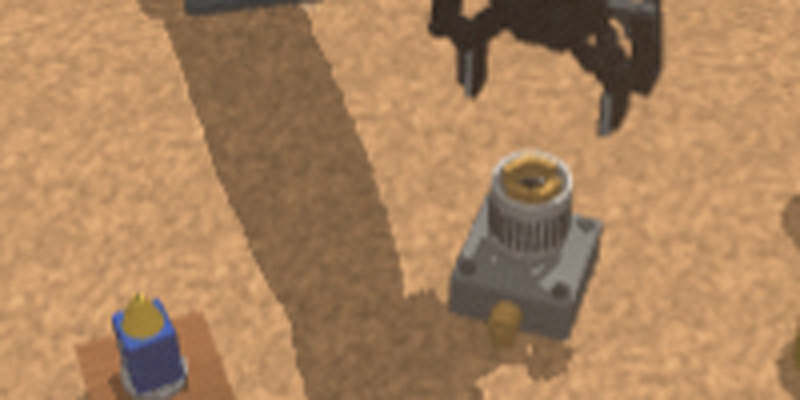

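The sleeve has stayed back: its rim, at about (530,165) in the picture, is now level with the brass ring. Next is the nozzle.

```bash
python3 -m jog '-0.216 -0.18 -0.01 0 0 -50 0;-0.216 -0.18 -0.01 0 0 -50 0;-0.216 -0.18 -0.01 0 0 -50 0;-0.216 -0.18 -0.01 0 0 -50 0;-0.216 -0.18 -0.01 0 0 -50 0;-0.216 -0.18 -0.01 0 0 -50 0;-0.216 -0.18 -0.01 0 0 -50 0;-0.216 -0.18 -0.01 0 0 -50 0;-0.216 -0.18 -0.01 0 0 -50 0;-0.216 -0.18 -0.01 0 0 -50 0;-0.216 -0.18 -0.01 0 0 -50 0'
python3 - <<'E'
from h import *
rel(527.2,-153,77,-165.7)
for n in("top","scene"):
    f=viewer.grab_frame(n);np.savez(n+'1.npz',**f)
    T=np.linalg.inv(f['cam_to_world']);K=np.array([[f['fx'],0,f['cx']],[0,f['fy'],f['cy']],[0,0,1]])
    th=np.radians(np.arange(0,360,10));best=None
    for c in [(454+i,118.5+j) for i in range(-3,4) for j in range(-3,4)]:
        S=0
        for rad in(15,17,19):
            P=np.stack([c[0]+rad*np.cos(th),c[1]+rad*np.sin(th),0*th+115],-1)
            q=cv2.projectPoints(P,cv2.Rodrigues(T[:3,:3])[0],T[:3,3],K,np.array(f['dist'],float))[0].reshape(-1,2).astype(np.float32)
            smp=cv2.remap(f['img'].astype(np.float32),q[:,0].copy(),q[:,1].copy(),cv2.INTER_LINEAR).reshape(-1,3)
            S=S+(smp[:,0]-smp[:,2])
        z=(S*np.exp(2j*th)).sum();odd=abs((S*np.exp(1j*th)).sum())
        sc=abs(z)-odd
        if best is None or sc>best[0]:best=(sc,c,np.degrees(np.angle(z))/2,(S/3).round().astype(int).tolist())
    print(n,best)
f=np.load('top1.npz')['img']
cv2.imwrite('pics/t1.png',np.hstack([cv2.resize(f[232:272,211:251],(400,400),interpolation=cv2.INTER_CUBIC),cv2.resize(np.load('scene1.npz')['img'][140:190,285:335],(400,400),interpolation=cv2.INTER_CUBIC)])[...,::-1])
E
```

```text
time: 6.63
tcp_pos: [523.6, -152.1, 174.5]
orientation: [-0.124, 0.992, 0.001, -0.001]
ft_force: [-1.0, 0.5, 0.2]
opening: 1.002
grip_force: 0.0
d [-0.0035 -0.0021  0.0975] turn [ 0.14 -0.12 -0.03] yaw now -165.73 t 6.63 [ 523.6 -152.1  174.5] F [-1.   0.5  0.2] q [-0.41  0.1   0.02  1.5   0.   -0.66] grip 1.0015872591689088 0.0
top (np.float64(1425.6808744410303), (453, 118.5), np.float64(-5.417055406960212), [72, 69, 71, 77, 71, 67, 49, 15, 10, 10, 19, 58, 68, 71, 75, 70, 72, 71, 68, 71, 73, 70, 65, 65, 62, 22, 7, 7, 6, 49, 72, 68, 75, 75, 69, 71])
scene (np.float64(759.6908935145123), (456, 117.5), np.float64(-0.24191442844424307), [97, 99, 101, 103, 103, 97, 91, 72, 55, 48, 57, 84, 92, 95, 94, 89, 94, 98, 102, 96, 102, 100, 93, 95, 86, 63, 61, 67, 76, 88, 92, 96, 99, 97, 89, 96])
```

View pics/t1.png

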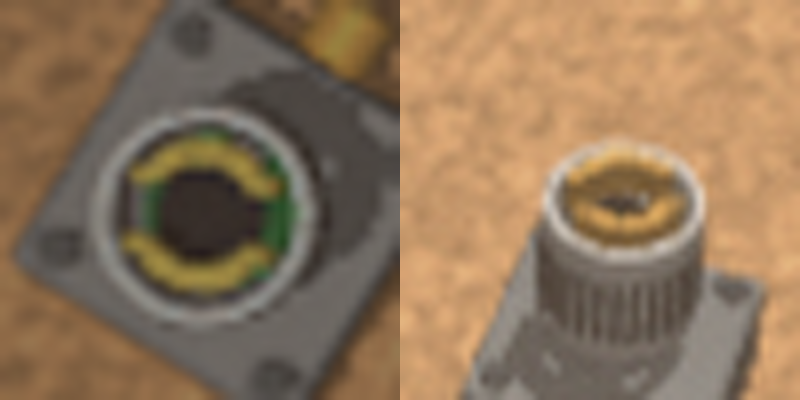

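Seen from above, the slot line runs from about (135,208) to (270,228), i.e. about 84° in world. Now the grasp.

```bash
python3 -m jog '-0.003 -0.002 0.03 0 0 0 0;-0.003 -0.002 0.06 0 0 0 0;-0.003 -0.002 0.085 0 0 0 0.2;-0.003 -0.002 0.0975 0 0 0 0.4;-0.003 -0.002 0.0975 0 0 0 0.45;-0.003 -0.002 0.0975 0 0 0 0.5;-0.003 -0.002 0.0975 0 0 0 0.5;-0.003 -0.002 0.0975 0 0 0 0.5' 20; python3 -c "
from h import *
rel(527,-153,77,-165.7)"
```

```text
time: 7.4
tcp_pos: [529.4, -154.7, 81.0]
orientation: [-0.125, 0.992, -0.001, 0.002]
ft_force: [-0.5, -0.4, -0.2]
opening: 0.499
grip_force: 0.0
d [0.002  0.0022 0.004 ] turn [-0.15  0.2   0.03] yaw now -165.67 t 7.4 [ 529.4 -154.7   81. ] F [-0.5 -0.4 -0.2] q [-0.41  0.14 -0.12  1.31  0.   -0.66] grip 0.49930617803470745 0.0
```

```bash
python3 -m jog '0 0 0 0 0 0 0.5;0 0 0 0 0 0 0.5'; python3 -c "
from h import *
rel(527.2,-153,77,-165.7)"
```

```text
time: 7.57
tcp_pos: [528.8, -154.7, 80.1]
orientation: [-0.125, 0.992, -0.001, 0.001]
ft_force: [-0.6, 0.3, -0.0]
opening: 0.502
grip_force: 0.0
d [0.0012 0.002  0.0031] turn [-0.1   0.13  0.01] yaw now -165.69 t 7.57 [ 528.8 -154.7   80.1] F [-0.6  0.3 -0. ] q [-0.41  0.14 -0.12  1.31  0.   -0.66] grip 0.5021912602423937 0.0
```

```bash
python3 -m jog '0.001 0.002 0.003 0 0 0 0.5;0.001 0.002 0.003 0 0 0 0.5;0.001 0.002 0.003 0 0 0 0.8;0.001 0.002 0.003 0 0 0 0.8;0.001 0.002 0.003 0 0 0 0.8;0.001 0.002 0.003 0 0 0 0.8' 20; python3 -c "
from h import *
rel(527.2,-153,77,-165.7)"
```

```text
time: 8.07
tcp_pos: [526.4, -153.1, 75.6]
orientation: [-0.124, 0.992, -0.001, 0.0]
ft_force: [-0.2, -2.5, -0.4]
opening: 0.396
grip_force: 25.0
d [-0.0008 -0.0001 -0.0014] turn [-0.07 -0.   -0.01] yaw now -165.71 t 8.07 [ 526.4 -153.1   75.6] F [-0.2 -2.5 -0.4] q [-0.4   0.13 -0.13  1.3  -0.   -0.65] grip 0.3960852871183863 25.04505068063736
```

```bash
python3 -m jog '0 0 0 0 0 0 1;0 0 0 0 0 0 1;0 0 -0.01 0 0 0 1;0 0 -0.03 0 0 0 1;0 0 -0.06 0 0 0 1;0 0 -0.09 0 0 0 1;0 0 -0.12 0 0 0 1;0 0 -0.13 0 0 0 1;0 0 -0.13 0 0 0 1;0 0 -0.13 0 0 0 1' 70; python3 -c "
from h import *
rel(454.2,118.3,200,174.5)"
```

```text
time: 8.9
tcp_pos: [526.1, -152.0, 204.4]
orientation: [-0.125, 0.992, 0.001, -0.0]
ft_force: [0.8, 0.1, -3.6]
opening: 0.389
grip_force: 71.7
d [0.0028 0.2797 0.0048] turn [ 0.07 -0.05 19.83] yaw now -165.67 t 8.9 [ 526.1 -152.   204.4] F [ 0.8  0.1 -3.6] q [-0.4   0.1   0.09  1.56  0.   -0.65] grip 0.38903101888445174 71.67760491371155
```

```bash
python3 -m jog '0.003 0.28 0.005 0 0 20 1;0.003 0.28 0.005 0 0 20 1;0.003 0.28 0.005 0 0 20 1;0.003 0.28 0.005 0 0 20 1;0.003 0.28 0.005 0 0 20 1;0.003 0.28 0.005 0 0 20 1;0.003 0.28 0.005 0 0 20 1;0.003 0.28 0.005 0 0 20 1;0.003 0.28 0.005 0 0 20 1;0.003 0.28 0.005 0 0 20 1;0.003 0.28 0.005 0 0 20 1;0.003 0.28 0.005 0 0 20 1'
python3 - <<'E'
from h import *
rel(454.2,118.3,180,174.5)
s=viewer.grab_frame('scene')['img'];t=viewer.grab_frame('top')['img']
cv2.imwrite('pics/i1.png',cv2.resize(s[80:220,230:400],None,fx=4,fy=4,interpolation=cv2.INTER_CUBIC)[...,::-1])
rel(454.2,118.3,180,174.5)
E
```

```text
time: 9.9
tcp_pos: [454.1, 116.9, 199.5]
orientation: [0.051, 0.999, -0.0, -0.001]
ft_force: [0.3, -0.3, -4.2]
opening: 0.386
grip_force: 72.2
d [-0.      0.0014  0.0195] turn [-0.03 -0.1  -0.31] yaw now 174.19 t 9.9 [454.1 116.9 199.5] F [ 0.3 -0.3 -4.2] q [ 0.11 -0.1  -0.13  1.55 -0.    0.21] grip 0.3855923663307495 72.20483422279358
d [0.0003 0.0013 0.0201] turn [-0.01 -0.04 -0.31] yaw now 174.19 t 10.0 [454.4 117.  200.1] F [ 0.2  0.2 -3.9] q [ 0.11 -0.1  -0.13  1.55 -0.    0.21] grip 0.39096614091397147 72.20314264297485
```

View pics/i1.png

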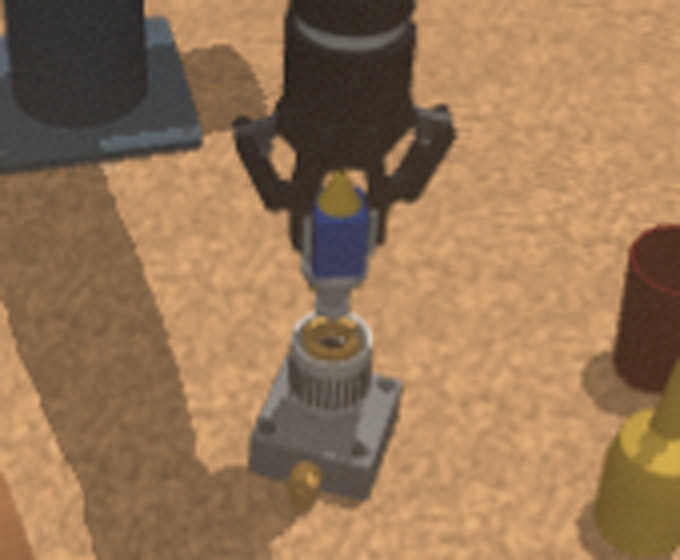

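The picture shows the nozzle upright in the fingers at about (340,240), over the open mouth at (332,340). Lowering it now.

```bash
python3 -m jog '0 0.001 0.01 0 0 0 1;0 0.001 0.02 0 0 0 1;0 0.001 0.024 0 0 0 1;0 0.001 0.028 0 0 0 1;0 0.001 0.032 0 0 0 1;0 0.001 0.032 0 0 0 1;0 0.001 0.032 0 0 0 1'; python3 -c "
from h import *
rel(454.2,118.3,160,174.5)"
```

```text
time: 10.58
tcp_pos: [454.1, 119.1, 168.2]
orientation: [0.05, 0.999, -0.0, -0.0]
ft_force: [-0.2, 0.1, -3.3]
opening: 0.391
grip_force: 72.2
d [-0.0002 -0.0008  0.0082] turn [-0.   -0.03 -0.18] yaw now 174.32 t 10.58 [454.1 119.1 168.2] F [-0.2  0.1 -3.3] q [ 0.11 -0.1  -0.19  1.48  0.    0.21] grip 0.3912077181121021 72.21863150596619
```

Tip is inside with no lateral force. Onward to where the keys meet the ring.

```bash
python3 -m jog '0 0 0.003 0 0 0 1;0 0 0.006 0 0 0 1;0 0 0.009 0 0 0 1;0 0 0.011 0 0 0 1;0 0 0.011 0 0 0 1'; python3 -c "
from h import *
rel(454.2,118.3,160,174.5)"; python3 -m jog '0 0 0.002 0 0 0 1;0 0 0.004 0 0 0 1;0 0 0.006 0 0 0 1;0 0 0.006 0 0 0 1;0 0 0.006 0 0 0 1';python3 -c "
from h import *
rel(454.2,118.3,160,174.5)"
```

```text
time: 11.0
tcp_pos: [454.2, 119.1, 157.2]
orientation: [0.05, 0.999, 0.0, -0.0]
ft_force: [-0.4, -0.8, -3.8]
opening: 0.393
grip_force: 72.4
d [-0.0001 -0.0008 -0.0028] turn [ 0.   -0.01 -0.19] yaw now 174.31 t 11.0 [454.2 119.1 157.2] F [-0.4 -0.8 -3.8] q [ 0.11 -0.1  -0.21  1.46  0.    0.21] grip 0.39319721547111086 72.35278129577637
time: 11.42
tcp_pos: [454.3, 118.9, 151.6]
orientation: [0.05, 0.999, -0.0, 0.0]
ft_force: [-2.9, -1.8, -2.1]
opening: 0.389
grip_force: 72.7
d [ 0.0001 -0.0006 -0.0084] turn [-0.02  0.02 -0.19] yaw now 174.31 t 11.42 [454.3 118.9 151.6] F [-2.9 -1.8 -2.1] q [ 0.11 -0.1  -0.22  1.45 -0.    0.21] grip 0.3892628912136835 72.74940490722656
```

```bash
python3 -m jog '0 0 0.0015 0 0 0 1;0 0 0.003 0 0 0 1;0 0 0.003 0 0 0 1;0 0 0.003 0 0 0 1'; python3 -c "
from h import *
rel(454.2,118.3,139,174.5)"
```

```text
time: 11.75
tcp_pos: [454.5, 119.0, 148.7]
orientation: [0.05, 0.999, -0.0, 0.0]
ft_force: [-3.0, -0.9, 0.9]
opening: 0.388
grip_force: 72.6
d [ 0.0002 -0.0008  0.0097] turn [ 0.    0.04 -0.19] yaw now 174.31 t 11.75 [454.5 119.  148.7] F [-3.  -0.9  0.9] q [ 0.11 -0.1  -0.22  1.44 -0.    0.21] grip 0.38762729880304714 72.58793950080872
```

The keys have dropped in. Now I push it home.

```bash
python3 -m jog '0 0 0.002 0 0 0 1;0 0 0.004 0 0 0 1;0 0 0.006 0 0 0 1;0 0 0.008 0 0 0 1;0 0 0.01 0 0 0 1;0 0 0.012 0 0 0 1;0 0 0.012 0 0 0 1;0 0 0.012 0 0 0 1'; python3 -c "
from h import *
rel(454.2,118.3,139,174.5)"
```

```text
time: 12.42
tcp_pos: [454.9, 119.1, 138.8]
orientation: [0.05, 0.999, 0.0, 0.001]
ft_force: [-5.8, -1.8, 12.4]
opening: 0.392
grip_force: 75.2
d [ 0.0006 -0.0008 -0.0002] turn [ 0.02  0.15 -0.18] yaw now 174.32 t 12.42 [454.9 119.1 138.8] F [-5.8 -1.8 12.4] q [ 0.11 -0.1  -0.24  1.42 -0.    0.21] grip 0.3922920392667661 75.16811728477478
```

```bash
python3 -m jog '0 0 0.0015 0 0 0 1;0 0 0.003 0 0 0 1;0 0 0.003 0 0 0 1;0 0 0.003 0 0 0 1'
python3 - <<'E'
from h import *
rel(454.2,118.3,139,174.5)
f=viewer.grab_frame('scene');C=cloud(f);X,Y,Z=C[...,0],C[...,1],C[...,2]
d=np.hypot(X-456,Y-119);m=(f['range_z']>0)&(d<29)&(d>24)
z=Z[m];print(np.histogram(z[(z>98)&(z<128)],bins=np.arange(98,130,2)))
cv2.imwrite('pics/l1.png',cv2.resize(f['img'][120:210,250:380],None,fx=5,fy=5,interpolation=cv2.INTER_CUBIC)[...,::-1])
E
```

```text
time: 12.75
tcp_pos: [454.9, 119.1, 138.7]
orientation: [0.05, 0.999, 0.0, 0.002]
ft_force: [-10.0, -3.0, 24.0]
opening: 0.386
grip_force: 76.7
d [ 0.0006 -0.0008 -0.0003] turn [ 0.02  0.24 -0.18] yaw now 174.32 t 12.75 [454.9 119.1 138.7] F [-10.  -3.  24.] q [ 0.11 -0.1  -0.24  1.42 -0.    0.21] grip 0.3858954377257928 76.69530987739563
(array([ 9,  7, 15,  8, 10, 11, 15, 10,  7, 13, 13, 16, 18,  1,  0]), array([ 98, 100, 102, 104, 106, 108, 110, 112, 114, 116, 118, 120, 122,
       124, 126, 128]))
```

View pics/l1.png

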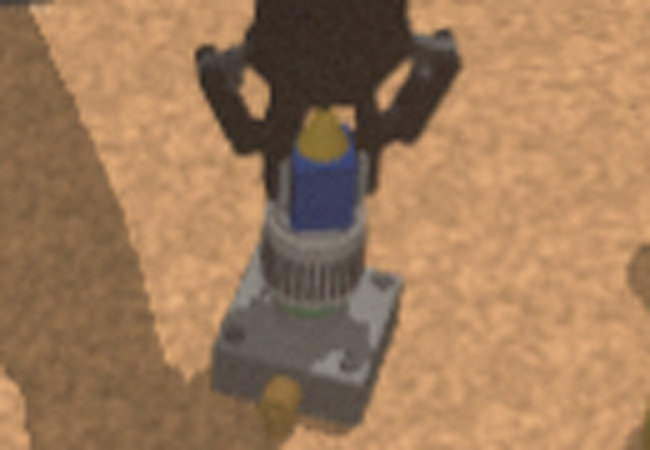

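The sleeve is up: its rim is at about (315,230) and the green band shows at (305,308). I ease off, let go and back away.

```bash
python3 -m jog '0 0 -0.002 0 0 0 1;0 0 -0.004 0 0 0 1;0 0 -0.004 0 0 0 0.5;0 0 -0.004 0 0 0 0.2;0 0 -0.004 0 0 0 0;0 0 -0.004 0 0 0 0;0 0 -0.004 0 0 0 0;0 0 -0.03 0 0 0 0;0 0 -0.07 0 0 0 0;0 0 -0.1 0 0 0 0;0 0 -0.14 0 0 0 0;0 0 -0.14 0 0 0 0'; python3 -m jog '0.12 0 -0.14 0 0 0 0;0.12 0 -0.14 0 0 0 0;0.12 0 -0.14 0 0 0 0;0.12 0 -0.14 0 0 0 0;0.12 0 -0.14 0 0 0 0;0.12 0 -0.14 0 0 0 0;0.12 0 -0.14 0 0 0 0'
python3 - <<'E'
from h import *
f=viewer.grab_frame('scene');C=cloud(f);X,Y,Z=C[...,0],C[...,1],C[...,2]
d=np.hypot(X-456,Y-119);v=f['range_z']>0
z=Z[v&(d<29)&(d>24)];print(np.histogram(z[(z>110)&(z<128)],bins=np.arange(110,130,2)))
print('top z',np.percentile(Z[v&(d<8)],[50,95,100]),'body top med',np.median(Z[v&(d>13)&(d<16)&(Z>160)]))
cv2.imwrite('pics/e1.png',cv2.resize(f['img'][80:310,70:430],None,fx=2.2,fy=2.2,interpolation=cv2.INTER_CUBIC)[...,::-1])
E
```

```text
time: 13.8
tcp_pos: [457.5, 119.5, 281.8]
orientation: [0.05, 0.999, 0.001, 0.007]
ft_force: [-0.1, 0.2, 0.8]
opening: 0.999
grip_force: 0.0
time: 14.38
tcp_pos: [335.6, 131.2, 414.4]
orientation: [0.049, 0.999, 0.0, 0.002]
ft_force: [0.8, 0.3, -0.2]
opening: 1.0
grip_force: 0.0
(array([14,  9, 15,  8, 11, 20, 23,  0,  0]), array([110, 112, 114, 116, 118, 120, 122, 124, 126, 128]))
top z [192.37556667 198.86501507 199.10872396] body top med 172.90630520235584
```

View pics/e1.png

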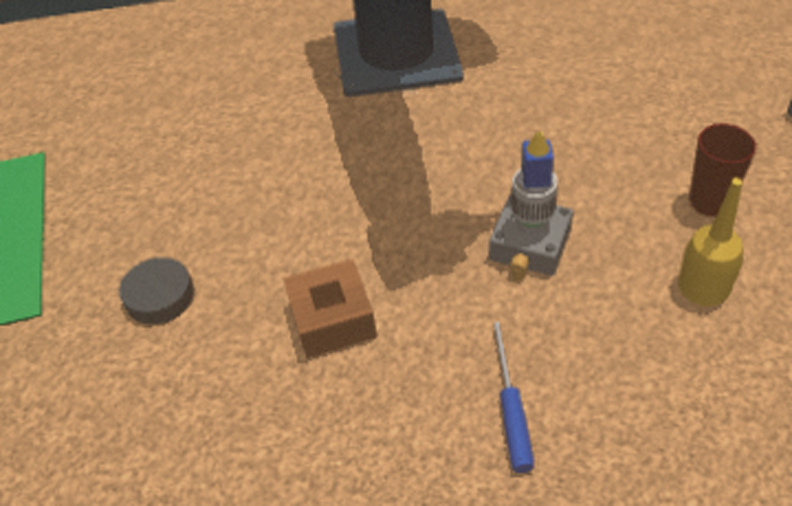

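The nozzle stands upright in the coupler at about (537,165) with the sleeve up, and nothing else has moved.

```bash
python3 -m jog '0 0 0 0 0 0 0;0 0 0 0 0 0 0;0 0 0 0 0 0 0;0 0 0 0 0 0 0' && python3 -c "
from rig import r
print(r.finish_job())"
```

```text
time: 14.77
tcp_pos: [335.1, 130.8, 412.2]
orientation: [0.05, 0.999, -0.0, -0.001]
ft_force: [1.2, -0.2, -0.2]
opening: 0.997
grip_force: 0.0
the job is handed in; nothing more can be done
None
```

The nozzle is fully home in the coupler with the sleeve sprung up around it, the arm is clear, nothing else looks disturbed in the last picture, and I handed the job in at 14.8 s; no verdict came back, and I didn't test the lock by pulling on it.

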